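Seat the tube stoppers and start the shaker

ROBOT

A 6-joint arm with a two-finger parallel gripper is mounted at the origin on the work surface. World frame = base frame: x ahead of the robot, y to its left, z up, the work surface at z = 0. Lengths are in m, angles in degrees, forces in N, time in s.
With the tool pointing down it reaches from about 0.325 to 0.775 m from the base axis. Payload 5.5 kg.
Tool frame: the origin (TCP) lies at the centre of the arm's flange, where the gripper is bolted on; the fingertips stand 182 mm ahead of it and the grasp point (between the pads) lies 163 mm ahead of it; z points along the fingers, y is the direction in which the jaws open and shut (so a half turn about z gives the same grasp; the last joint's range is limited). The gripper opens to 88 mm and grips with 3 to 60 N. Pads are 20 mm wide; open, the fingers measure 115 mm over their backs; the gripper's body (75 mm by 178 mm) begins 61 mm behind the grasp point.
Start: joints at [65.162, 5.22, 70.514, -0, 104.267, -3.249], TCP at [0.221, 0.558, 0.405] pointing down, gripper open.
Joint ranges: [-164.24, 164.24], [-49.07, 125.15], [9.68, 141.18], [-86.29, 266.29], [3.28, 154.24], [-151.56, 151.56]. Speed limits (degrees/s): [147.25, 147.25, 172.46, 180, 180, 180].

INTERFACE

Orientations are given as [roll, pitch, yaw] about the fixed x, y, z axes, in that order (R = Rz(yaw) Ry(pitch) Rx(roll)).
In Python, from station import r gives the robot as it stands. The module is installed in compiled form; this text tells all that it offers. Calls block until the motion is done:
- r.reach(position, orientation): joint-space move of the TCP to a pose.
- r.servo_line(position, rotation=None, speed=0.15): straight line of the TCP; rotation=None keeps the orientation; speed is the mean speed in m/s.
- r.move_joints(angles): joint-space move.
- r.let_go() and r.grab(squeeze=None): open the fingers fully, or close them until they stop; squeeze is the grip in N (None keeps the last).
- r.wait(seconds).
- r.inverse_kinematics(position, orientation): joint angles nearest the present ones, or None.
- r.sense(): the state.
- r.snapshot(name): name is "scene" or "top" or "wrist"; returns a dict with "frame" (384x512x3 uint8, red, green, blue), "fx", "fy", "cx", "cy" (pixels), "R" (3x3) and "t" (3): a world point X has camera coordinates R X + t. Camera axes: x right, y down, z forward; pixel columns grow to the right and rows downward; lengths in m; the calibration is good to about 2 mm. The wrist camera is an equidistant fisheye: a pixel r from the principal point sees the ray r / f radians off the axis. A picture is of the moment at which its call begins. There is no depth.
A pose or a line that the arm cannot do raises r.IKError and nothing moves.
- r.hand_in(): hands the job in, once; it reports no verdict.
The state is a dict: "clock": time; "joints": joint angles; "joint_vel": joint speeds; "joint_torque": joint torques, N m; "tcp_pos": TCP position; "orientation": TCP orientation; "contact_force": force on the tool from outside, world axes, zero at the start; "torque": the same for the moment, N m; "opening": finger opening in m.
Only numpy, scipy, OpenCV 4.12 (cv2) and the standard library are available. Lean on these libraries where they do the work, as an engineer would, in place of code of your own. Each camera call takes 0.05 s, during which the arm holds its last target.

TASK

Get the shaker going: with a fingertip, gently press the dark stoppers of the three clear tubes fully home one after another, the tallest tube first, then the middle one, then the shortest. When all three are seated, press the round start button on the front of the shaker and let it go. Only touch: do not lift any tube out of the rack, do not ram anything, and leave the screw-capped tube and the things on the bench alone.

Things in the scene. Friction and masses are not known exactly. Their poses are not given: they have to be found in the camera images.
- shaker: Blue bench shaker fixed on the bench, 340 (x) x 250 (y) mm. Origin: centre of its underside, z up. Its front (-x side) is a control strip, top 57 mm up, with a black dial (y = +68 mm, 12 mm high), the start button (y = 0) and a blank display (y = -68 mm). Behind the strip, the tube rack is clamped on a steel tray, top 65 mm up.
- rack_mid (a point): Centre of the top face of the rack's white plate (140 x 205 mm, x and y as the shaker's), 117 mm above the bench. It has six 28 mm holes at x = -32.5 and +32.5 mm, y = -65, 0 and +65 mm from this point. Four tubes stand in it, feet on the tray; which tube is in which hole varies.
- start_top (a point): Centre of the top face of the round white start button (32 mm across, 75 mm above the bench), on the shaker's control strip. It is pressed straight down and springs back.
- start (a joint): Travel of the start button: 0 released, 0.010 m fully down. Spring return: 1.5 N to start it, 7.5 N when fully down. It counts as pressed beyond 0.004 m; hard stop at the bottom. Anything over 40 N, here or on the tubes, is too hard: a press at about 20 mm/s that stops at 6 to 8 N stays well below.
- screwtube: Loose amber tube with a wide ribbed white screw cap (36 mm across), 90 mm high in all, standing in the rack; already closed, to be left alone. Origin: centre of its underside.
- beaker: Loose glass beaker, 70 mm across, 90 mm high, on the bench; leave alone. Origin: centre of its underside.
- reagent: Loose amber bottle, 64 mm across, 150 mm high, on the bench; leave alone. Origin: centre of its underside.
- tipbox: Loose yellow pipette-tip box, 120 x 80 x 62 mm, on the bench; leave alone. Origin: centre of its underside.
- tall_tube: The tall one of the three clear sample tubes with dark push-in stoppers: 26 mm across, 120 mm from its foot to its rim, loose in its rack hole (1 mm play all round). Origin: centre of its underside, z up along the tube.
- tall_top (a point): Centre of the flat top of the tall tube's dark stopper: a soft rubber button, 28 mm across and 14 mm high, on a flange 30 mm across and 6 mm thick. The button gives under the finger by 0.5 mm per newton (9 mm at most) and springs back. The top moves with the stopper: unpressed, it is 140 mm above the tube's foot once home, 10 mm higher at joint value 0.
- tall_stopper (a joint): How far the tall tube's stopper has been pushed in: 0 = its flange stands 10 mm above the rim, 0.010 m = fully home, flange on the rim. It resists with about 4 N, stays where it is left, and stops hard at home, where only the soft button gives on (10 N there squashes it 5 mm). It starts at 0 to 0.002; seated means beyond 0.007.
- medium_tube: The medium one of the three clear sample tubes with dark push-in stoppers: 26 mm across, 100 mm from its foot to its rim, loose in its rack hole (1 mm play all round). Origin: centre of its underside, z up along the tube.
- medium_top (a point): Centre of the flat top of the medium tube's dark stopper: a soft rubber button, 28 mm across and 14 mm high, on a flange 30 mm across and 6 mm thick. The button gives under the finger by 0.5 mm per newton (9 mm at most) and springs back. The top moves with the stopper: unpressed, it is 120 mm above the tube's foot once home, 10 mm higher at joint value 0.
- medium_stopper (a joint): How far the medium tube's stopper has been pushed in: 0 = its flange stands 10 mm above the rim, 0.010 m = fully home, flange on the rim. It resists with about 4 N, stays where it is left, and stops hard at home, where only the soft button gives on (10 N there squashes it 5 mm). It starts at 0 to 0.002; seated means beyond 0.007.
- short_tube: The short one of the three clear sample tubes with dark push-in stoppers: 26 mm across, 80 mm from its foot to its rim, loose in its rack hole (1 mm play all round). Origin: centre of its underside, z up along the tube.
- short_top (a point): Centre of the flat top of the short tube's dark stopper: a soft rubber button, 28 mm across and 14 mm high, on a flange 30 mm across and 6 mm thick. The button gives under the finger by 0.5 mm per newton (9 mm at most) and springs back. The top moves with the stopper: unpressed, it is 100 mm above the tube's foot once home, 10 mm higher at joint value 0.
- short_stopper (a joint): How far the short tube's stopper has been pushed in: 0 = its flange stands 10 mm above the rim, 0.010 m = fully home, flange on the rim. It resists with about 4 N, stays where it is left, and stops hard at home, where only the soft button gives on (10 N there squashes it 5 mm). It starts at 0 to 0.002; seated means beyond 0.007.
Things that resemble listed ones, but are neither listed nor needed, are in the scene too. Leave any purple look-alike of the medium_tube alone. Leave any red look-alike of the tall_tube alone.

How it is judged:
By the outcome, as a careful person would: the job done as asked, in the order asked, and still so for the second after the job is handed in, with the robot touching nothing.
It also fails if it takes over 58 s, if anything falls off the work surface, if the arm or the gripper's body presses on something with over 40 N, if the wrist force passes 120 N, or if a joint passes its speed limit or range.

## Working session

There is one attempt and no reset: what is moved stays moved. The work goes in short steps, each a Python script; the robot and the scene stay as the last script left them, time stands still between calls to the robot, and variables do not carry over. Pictures are saved under pics/ and viewed, and the job is handed in when it is done.

```bash
mkdir -p pics; cat > h.py <<'E'
import numpy as np, cv2
from station import r
def snap(name, fn):
    s=r.snapshot(name); cv2.imwrite('pics/'+fn+'.png',cv2.resize(s['frame'][:,:,::-1],None,fx=1.5,fy=1.5,interpolation=cv2.INTER_CUBIC))
    np.savez('pics/'+fn+'.npz',**s); return s
def ray(s,u,v):
    d=np.array([(u-s['cx'])/s['fx'],(v-s['cy'])/s['fy'],1.]); R=np.array(s['R']);t=np.array(s['t'])
    return -R.T@t, R.T@d
def onplane(s,u,v,z):
    c,d=ray(s,u,v); return c+d*(z-c[2])/d[2]
def proj(s,X):
    p=np.array(s['R'])@np.array(X)+s['t']; return s['fx']*p[0]/p[2]+s['cx'], s['fy']*p[1]/p[2]+s['cy']
E
python3 - <<'E'
from h import *
for n in('scene','top'):
    s=snap(n,n+'0'); print(n,s['fx'],s['cx'],s['cy'],np.round(-np.array(s['R']).T@s['t'],3))
print(r.sense())
E
```

```text
scene 499.81425866956096 251.89097278701067 191.08148998138668 [ 1.157 -0.719  0.865]
top 463.8400183170871 256.02217209191446 198.82281645224802 [0.558 0.033 1.202]
{'clock': 0.1, 'joints': array([ 6.51624049e+01,  5.25987789e+00,  7.05748076e+01, -2.62224206e-03,
        1.04265954e+02, -3.24721342e+00]), 'joint_vel': array([ 0.05752326, -0.15251876, -0.14951335, -0.02113364,  0.0897422 ,
        0.09057446]), 'joint_torque': array([ 2.15997694e-03, -4.47861171e+01, -4.07565522e+01,  7.00238021e-02,
        2.85442726e-02, -9.75154558e-05]), 'tcp_pos': array([0.22080011, 0.55795846, 0.40361004]), 'orientation': array([-1.79899378e+02, -3.16219923e-03,  1.58408972e+02]), 'contact_force': array([-0.84454111,  1.13410709, -0.32564881]), 'torque': array([ 0.06135445, -0.03928245, -0.00891493]), 'opening': 0.08828426420101287}
```

View pics/scene0.png

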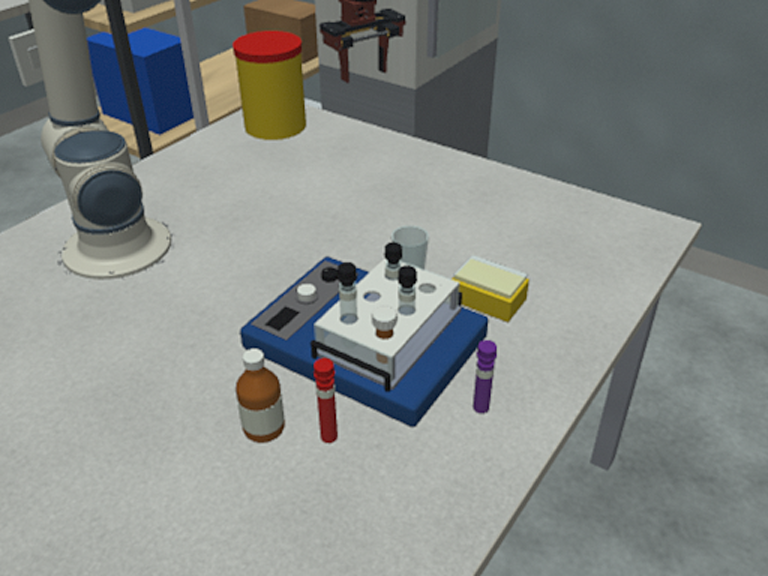

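View pics/top0.png

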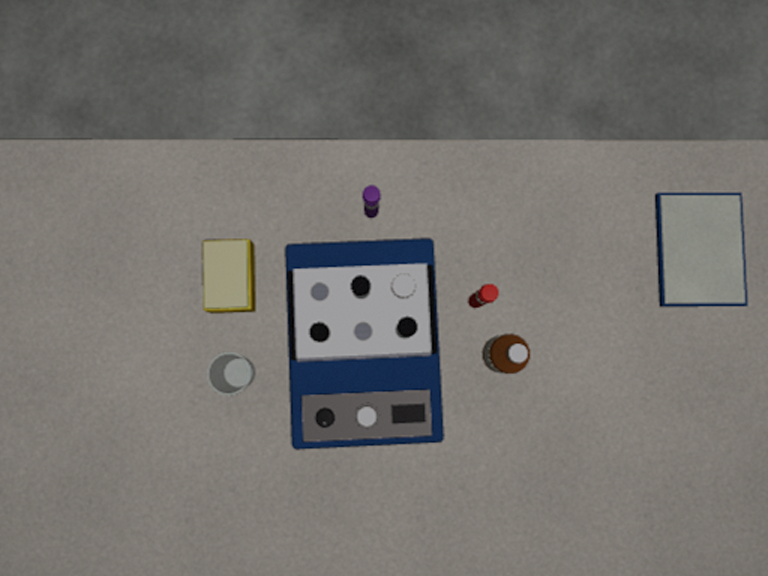

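The top view shows stoppers at about (319,332), (361,287) and (406,327), the screw cap at (403,286) and the button at (367,416), all in 1.5x pixels. Next I measure positions and heights.

```bash
python3 - <<'E'
from h import *
t=dict(np.load('pics/top0.npz')); s=dict(np.load('pics/scene0.npz'))
def blobs(im,mask,lo,hi):
    n,l,st,c=cv2.connectedComponentsWithStats(mask.astype(np.uint8)); return [(c[i].round(2),st[i]) for i in range(1,n) if lo<st[i][4]<hi]
# plate: white-ish
f=t['frame'].astype(int); g=f.mean(2); roi=np.zeros(g.shape,bool); roi[155:300,185:300]=1
print('dark');db=blobs(f,(g<35)&roi,40,400)
for b in db: print(*b)
fill=((f.min(2)>120)&roi).astype(np.uint8)
for c in cv2.findContours(fill,cv2.RETR_EXTERNAL,cv2.CHAIN_APPROX_NONE)[0]:
    if cv2.contourArea(c)>80:
        rc=cv2.minAreaRect(c); print('white',cv2.contourArea(c),rc)
        if cv2.contourArea(c)>2000:
            P=np.array([onplane(t,*p,0.117) for p in cv2.boxPoints(rc)]); print(P.round(4),P.mean(0)); mid=P.mean(0)
        else:
            print(onplane(t,*rc[0],0.075))
f=s['frame'].astype(int); g=f.mean(2); roi=np.zeros(g.shape,bool); roi[150:220,200:310]=1
print('scene dark')
for b in blobs(f,(g<35)&roi,20,600): print(*b)
# blue body
h=cv2.cvtColor(t['frame'],cv2.COLOR_RGB2HSV); m=((h[...,0]>100)&(h[...,0]<125)&(h[...,1]>140)).astype(np.uint8); m[:,300:]=0
m=cv2.morphologyEx(m,cv2.MORPH_CLOSE,np.ones((3,3)))
c=max(cv2.findContours(m,cv2.RETR_EXTERNAL,cv2.CHAIN_APPROX_NONE)[0],key=cv2.contourArea); print('blue',cv2.minAreaRect(c))
for z in(0.045,0.057):print(np.array([onplane(t,*p,z) for p in cv2.boxPoints(cv2.minAreaRect(c))]).round(3))
for (n,fr,bx) in(('top0',t,(185,150,305,300)),('scene0',s,(190,140,340,270))):
    x0,y0,x1,y1=bx; cv2.imwrite(f'pics/{n}z.png',cv2.resize(fr['frame'][y0:y1,x0:x1,::-1],None,fx=4 if n=='top0' else 4.5,fy=4 if n=='top0' else 4.5,interpolation=cv2.INTER_CUBIC))
E
```

```text
dark
[193.4  209.98] [191 177   6  69 220]
[288.27 206.22] [285 176   7  60 218]
[240.09 190.3 ] [235 184  11  13 117]
[270.97 217.62] [265 212  13  13 124]
[212.54 221.08] [207 216  12  12 114]
[271.91 275.54] [262 270  21  12 226]
[216.17 277.77] [211 272  12  13 109]
white 114.0 ((244.0, 277.0), (12.0, 12.0), 90.0)
[0.47027504 0.03703364 0.075     ]
white 5140.0 ((240.77926635742188, 206.92263793945312), (59.769622802734375, 88.95943450927734), 87.51044464111328)
[[ 0.7025  0.151   0.117 ]
 [ 0.7109 -0.0585  0.117 ]
 [ 0.5701 -0.0629  0.117 ]
 [ 0.5625  0.1443  0.117 ]] [0.63651252 0.04349737 0.117     ]
white 998.0 ((261.5, 227.0), (144.0, 75.0), 90.0)
[ 0.59001459 -0.00596655  0.075     ]
white 741.5 ((204.0, 227.0), (144.0, 38.0), 90.0)
[0.59084378 0.13335088 0.075     ]
scene dark
[261.84 168.34] [257 162  11  14 121]
[227.24 182.7 ] [215 176  23  15 211]
[271.03 184.35] [266 178  11  14 127]
blue ((241.5995330810547, 228.5905303955078), (135.56069946289062, 100.17221069335938), 87.27368927001953)
[[ 0.752  0.176  0.045]
 [ 0.764 -0.076  0.045]
 [ 0.426 -0.088  0.045]
 [ 0.416  0.158  0.045]]
[[ 0.75   0.174  0.057]
 [ 0.761 -0.075  0.057]
 [ 0.427 -0.087  0.057]
 [ 0.418  0.157  0.057]]
```

View pics/top0z.png

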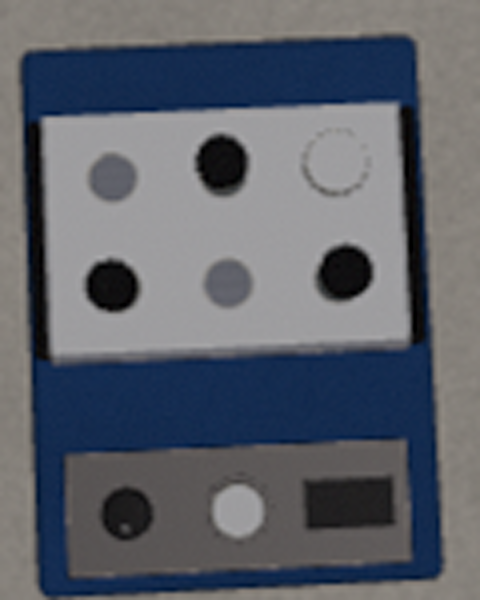

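View pics/scene0z.png

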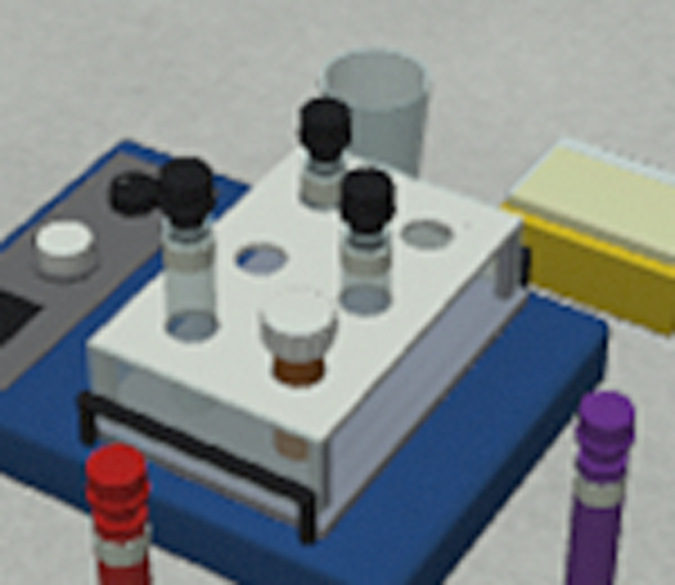

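Rack layout: the tall tube is in the (-x,-y) hole, the medium in (+x, 0) and the short in (-x,+y). The screw tube is at (+x,-y). I'll check this by triangulation.

```bash
python3 - <<'E'
from h import *
t=dict(np.load('pics/top0.npz')); s=dict(np.load('pics/scene0.npz'))
def tri(a,b):
    c1,d1=ray(t,*a);c2,d2=ray(s,*b);k=np.linalg.lstsq(np.c_[d1,-d2],c2-c1,rcond=None)[0]
    p,q=c1+k[0]*d1,c2+k[1]*d2; return (p+q)/2,np.linalg.norm(p-q)
# dark-blob centroids: top ~ top face; scene ~ mid stopper
tops={'tall':((270.97,217.62),(231.5,182.7),.214),'medium':((240.09,190.3),(271.03,184.35),.194),'short':((212.54,221.08),(261.84,168.34),.174)}
mid=np.array([.6365,.0435]);
loc={'tall':(-.0325,-.065),'medium':(.0325,0),'short':(-.0325,.065)}
Q=[];L=[]
for n,(a,b,z) in tops.items():
    p,e=tri(a,b); q=onplane(t,*a,z-.004); Q.append(q[:2]);L.append(loc[n]); print(n,'tri',p.round(4),round(e,4),'plane',q.round(4))
Q=np.array(Q);L=np.array(L)
Qc=Q-Q.mean(0);Lc=L-L.mean(0);y=np.arctan2((Lc[:,0]*Qc[:,1]-Lc[:,1]*Qc[:,0]).sum(),(Lc*Qc).sum())
R=np.array([[np.cos(y),-np.sin(y)],[np.sin(y),np.cos(y)]]);m=Q.mean(0)-R@L.mean(0);print('yaw',np.degrees(y),'mid',m,'res',(Q-(L@R.T+m)).round(4))
yy=np.radians(2.6);R=np.array([[np.cos(yy),-np.sin(yy)],[np.sin(yy),np.cos(yy)]])
for n in loc: print(n,'plate-based',mid+R@loc[n])
# sub-pixel button
g=t['frame'].astype(int).min(2); m=np.zeros_like(g);m[265:290,232:256]=1
for th in(120,140): vv,uu=np.nonzero((g>th)&(m>0)); print('btn top',uu.mean(),vv.mean(),len(uu),onplane(t,uu.mean(),vv.mean(),.075))
E
```

```text
tall tri [ 0.6067 -0.0222  0.2002] 0.0003 plane [ 0.6061 -0.0217  0.21  ]
medium tri [0.6684 0.0445 0.18  ] 0.0002 plane [0.6674 0.0444 0.19  ]
short tri [0.6013 0.1066 0.1616] 0.0002 plane [0.6011 0.1061 0.17  ]
yaw 2.193644270674704 mid [0.63566043 0.04334007] res [[ 0.0004  0.0011]
 [-0.0008 -0.0002]
 [ 0.0004 -0.001 ]]
tall plate-based [ 0.60698205 -0.02290738]
medium plate-based [0.66896654 0.0449743 ]
short plate-based [0.60108486 0.10695879]
btn top 244.11363636363637 277.31060606060606 132 [0.46953449 0.03676382 0.075     ]
btn top 244.02702702702703 277.2072072072072 111 [0.46978199 0.03697083 0.075     ]
```

Heights (0.200, 0.180 and 0.162 at the stopper middles) and positions agree to within about 1 mm. I'll move above the tall tube and check alignment.

```bash
cat >> h.py <<'E'
T={'tall':(.6063,-.0222),'medium':(.668,.0445),'short':(.6012,.1066),'start':(.4697,.037)}
YAW=-177.6
TIP=.182
def st(): 
    s=r.sense(); return s['clock'],s['tcp_pos'],s['contact_force']
E
python3 - <<'E'
from h import *
r.grab(5)
p=r.sense()['tcp_pos']; r.servo_line([p[0],p[1],.47],speed=.15)
r.reach([*T['tall'],.230+TIP],[180,0,YAW]); r.wait(.3)
print(st(),r.sense()['joints'].round(1),r.sense()['opening'])
snap('scene','s1');snap('top','t1')
s=dict(np.load('pics/s1.npz'));cv2.imwrite('pics/s1z.png',cv2.resize(s['frame'][100:230,180:320,::-1],None,fx=4.5,fy=4.5,interpolation=cv2.INTER_CUBIC))
E
```

```text
(4.8083, array([ 0.60630391, -0.02181704,  0.41205178]), array([-0.39518197,  0.48141862,  0.02508517])) [ -5.3   6.4  68.5   0.  105.1 -97.7] 0.00039652571279881206
```

View pics/s1z.png

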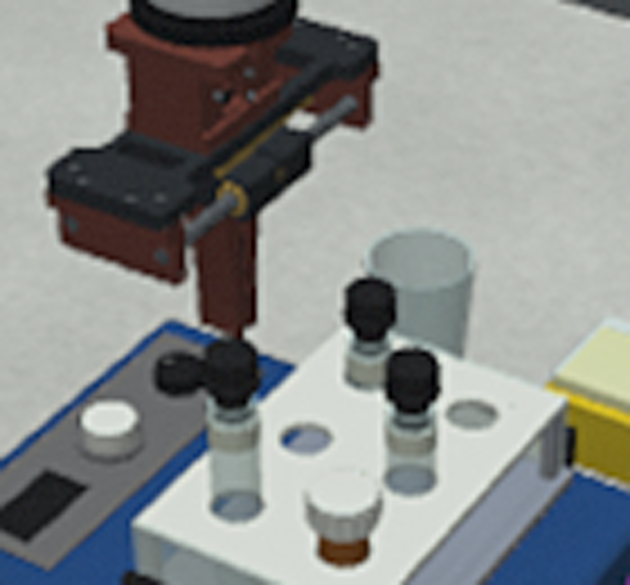

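The closed finger is right above the tall stopper. Next I press with force checks.

```bash
cat >> h.py <<'E'
def press(n, zfirst, zmin, fstop=7.0, step=.001):
    x,y=T[n]; z=zfirst
    r.servo_line([x,y,z+TIP],speed=.05); r.wait(.2)
    f0=np.mean([r.sense()['contact_force'][2]]); log=[]
    while z-step>=zmin-1e-9:
        z-=step; r.servo_line([x,y,z+TIP],speed=.02)
        c,p,f=st(); log.append((round((p[2]-TIP)*1000,1),round(f[2]-f0,1)))
        if f[2]-f0>fstop: break
    r.wait(.2); c,p,f=st(); print(n,'f0',round(f0,2),log,'| hold tip z',round(p[2]-TIP,4),'F',(f-[0,0,f0]).round(2),'clock',c)
    return z
E
python3 - <<'E'
from h import *
press('tall',.219,.197)
E
```

```text
tall f0 -0.46 [(np.float64(218.0), np.float64(0.6)), (np.float64(216.9), np.float64(0.7)), (np.float64(215.9), np.float64(0.5)), (np.float64(215.0), np.float64(0.7)), (np.float64(214.3), np.float64(2.2)), (np.float64(213.5), np.float64(3.0)), (np.float64(212.2), np.float64(4.1)), (np.float64(211.0), np.float64(3.9)), (np.float64(209.9), np.float64(4.4)), (np.float64(208.9), np.float64(4.5)), (np.float64(207.9), np.float64(3.9)), (np.float64(206.9), np.float64(4.5)), (np.float64(205.9), np.float64(4.0)), (np.float64(204.9), np.float64(4.3)), (np.float64(203.8), np.float64(3.4)), (np.float64(203.1), np.float64(5.1)), (np.float64(202.5), np.float64(6.0)), (np.float64(201.8), np.float64(7.6))] | hold tip z 0.2019 F [-0.47 -0.17  7.16] clock 10.175
```

The stopper went home as expected: a 4 N plateau, then the hard stop at about 0.203, rising to 7 N. On to the medium and short tubes.

```bash
python3 - <<'E'
from h import *
up=.240
for a,n,z0,zm in(('tall','medium',.199,.177),('medium','short',.179,.157)):
    r.servo_line([*T[a],up+TIP],speed=.08)
    r.servo_line([*T[n],up+TIP],speed=.12)
    press(n,z0,zm)
r.servo_line([*T['short'],up+TIP],speed=.08)
snap('top','t2');s=snap('scene','s2')
cv2.imwrite('pics/s2z.png',cv2.resize(s['frame'][130:230,180:320,::-1],None,fx=5,fy=5,interpolation=cv2.INTER_CUBIC)); print(st())
E
```

```text
medium f0 0.71 [(np.float64(197.9), np.float64(0.5)), (np.float64(196.8), np.float64(-0.5)), (np.float64(195.9), np.float64(-1.2)), (np.float64(194.9), np.float64(-0.3)), (np.float64(193.9), np.float64(-1.0)), (np.float64(193.2), np.float64(0.4)), (np.float64(192.4), np.float64(1.9)), (np.float64(191.4), np.float64(3.3)), (np.float64(190.1), np.float64(3.5)), (np.float64(188.9), np.float64(3.6)), (np.float64(187.9), np.float64(3.4)), (np.float64(186.9), np.float64(1.9)), (np.float64(185.9), np.float64(3.2)), (np.float64(184.9), np.float64(2.4)), (np.float64(183.9), np.float64(2.9)), (np.float64(183.1), np.float64(4.4)), (np.float64(182.5), np.float64(4.4)), (np.float64(181.9), np.float64(5.4)), (np.float64(181.3), np.float64(7.3))] | hold tip z 0.1813 F [-0.16 -0.37  7.28] clock 17.8417
short f0 -0.44 [(np.float64(177.9), np.float64(0.4)), (np.float64(176.8), np.float64(-0.7)), (np.float64(175.9), np.float64(-0.4)), (np.float64(175.0), np.float64(-0.1)), (np.float64(174.3), np.float64(2.2)), (np.float64(173.5), np.float64(3.8)), (np.float64(172.3), np.float64(3.0)), (np.float64(171.0), np.float64(4.2)), (np.float64(169.9), np.float64(3.8)), (np.float64(168.9), np.float64(4.3)), (np.float64(167.9), np.float64(5.0)), (np.float64(166.9), np.float64(4.4)), (np.float64(165.9), np.float64(5.0)), (np.float64(164.9), np.float64(3.6)), (np.float64(163.9), np.float64(3.7)), (np.float64(163.1), np.float64(5.4)), (np.float64(162.4), np.float64(5.9)), (np.float64(161.8), np.float64(7.3))] | hold tip z 0.1619 F [-0.63  0.09  7.36] clock 25.9167
(27.1583, array([0.60123311, 0.10661339, 0.42111752]), array([-0.43868283, -0.0719577 , -0.25809167]))
```

View pics/s2z.png

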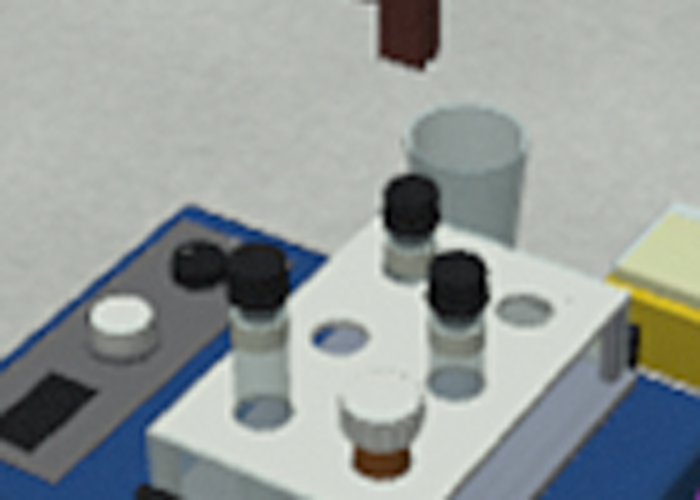

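All three flanges sit on their rims, stoppers at (258,280), (458,290) and (411,207). The start button at (122,325) is next.

```bash
python3 - <<'E'
from h import *
r.servo_line([*T['start'],.240+TIP],speed=.12)
r.servo_line([*T['start'],.090+TIP],speed=.1)
press('start',.079,.0655,fstop=6.3)
r.servo_line([*T['start'],.085+TIP],speed=.03)
r.servo_line([*T['start'],.240+TIP],speed=.1)
r.servo_line([.45,.25,.260+TIP],speed=.2)
r.wait(.3)
snap('top','t3');s=snap('scene','s3')
cv2.imwrite('pics/s3z.png',cv2.resize(s['frame'][130:230,180:320,::-1],None,fx=5,fy=5,interpolation=cv2.INTER_CUBIC)); print(st())
E
```

```text
start f0 0.24 [(np.float64(78.0), np.float64(-0.5)), (np.float64(76.9), np.float64(-0.9)), (np.float64(75.9), np.float64(0.1)), (np.float64(75.2), np.float64(2.1)), (np.float64(74.2), np.float64(2.5)), (np.float64(73.1), np.float64(2.0)), (np.float64(72.1), np.float64(3.2)), (np.float64(71.1), np.float64(4.1)), (np.float64(70.1), np.float64(3.8)), (np.float64(69.1), np.float64(5.4)), (np.float64(68.2), np.float64(5.9)), (np.float64(67.3), np.float64(5.6)), (np.float64(66.4), np.float64(5.9))] | hold tip z 0.0665 F [-0.75  0.43  6.35] clock 34.2167
(38.325, array([0.45008781, 0.24967099, 0.44205872]), array([-0.33979926, -0.11081221,  0.39389446]))
```

View pics/s3z.png

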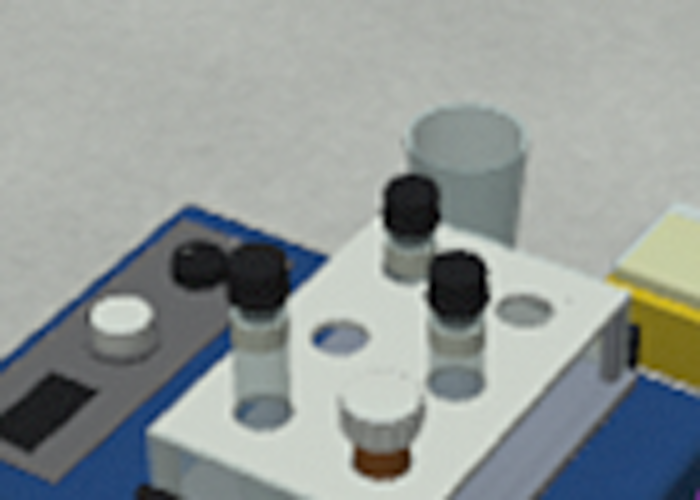

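View pics/t3.png

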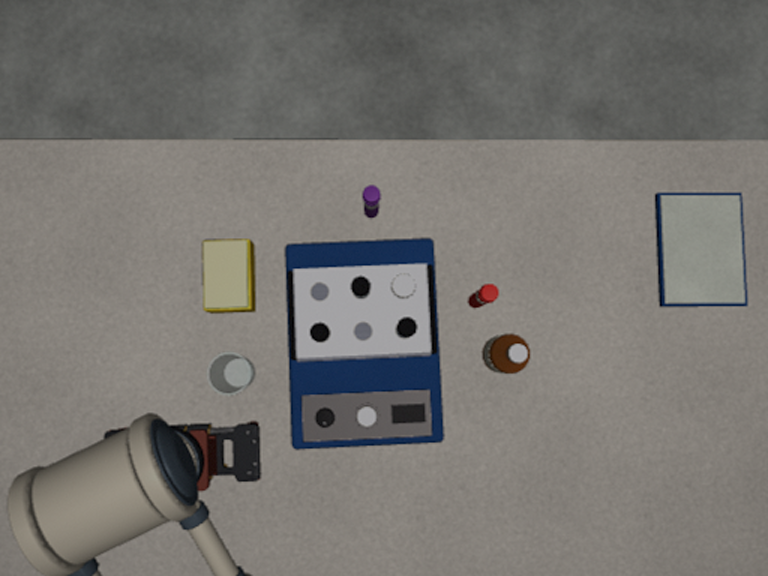

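The pictures show the stoppers home, the button back up at (122,325), nothing else moved, and the arm clear.

```bash
python3 -c "
from station import r
r.hand_in(); print(r.sense()['clock'])"
```

```text
the job is handed in; nothing more can be done
the job is handed in; nothing more can be done
```

The job is done and handed in. I pressed the tall, medium and short stoppers home in that order with the closed fingertips, then pressed the start button and let it go.

- **Stoppers:** Each one slid in at roughly 3–4 N and then came up against its hard stop. Each press ended at about 7 N, and the last pictures show all three stoppers home.
- **Start button:** It went down about 8.5 mm at about 6 N, well past the 4 mm it needs, and sprang back when released.
- **Other checks:** The arm was clear of everything at about 38 s on the clock. In the last pictures the screw-capped tube, the look-alikes and the bench items look unmoved.

Force readings varied by up to about 1 N while the arm was touching nothing. No check failed or disagreed with another, and the hand-in gave no verdict.

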